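# Press a lamp base cup home on the projection booth hand press

## Robot

A 6-joint arm with a two-finger parallel gripper is mounted at the origin on the work surface. World frame = base frame: x ahead of the robot, y to its left, z up, the work surface at z = 0. Lengths are in m, angles in degrees, forces in N, time in s.
With the tool pointing down it reaches from about 0.325 to 0.775 m from the base axis. Payload 5.5 kg.
Tool frame: the origin (TCP) lies at the very end of the fingers, on their centre line; the grasp point (between the pads) lies 19 mm behind it; z points along the fingers, y is the line along which they close (so a half turn about z gives the same grasp; the last joint's range is limited). The gripper opens to 88 mm and grips with 3 to 60 N. Pads are 20 mm wide; open, the fingers measure 115 mm over their backs; the gripper's body (75 mm by 178 mm) begins 61 mm behind the grasp point.
Start: joints at [73.929, 5.22, 70.514, -0, 104.267, -3.249], TCP at [0.133, 0.585, 0.223] pointing down, gripper open.
Joint ranges: [-164.24, 164.24], [-49.07, 125.15], [9.68, 141.18], [-86.29, 266.29], [3.28, 154.24], [-151.56, 151.56]. Speed limits (degrees/s): [147.25, 147.25, 172.46, 180, 180, 180].

## Interface

Orientations are given as a 3x3 rotation matrix whose columns are the frame's x, y, z axes.
In Python, from plant import robot, planner, imaging, ticket, get_time_s, get_joint_positions, get_qvel, get_joint_efforts, get_tcp_pos, get_orientation, get_ft_force, get_ft_torque, get_gripper_width, get_gripper_force gives the robot as it stands. Calls block until the motion is done:
- robot.move_ptp(position, orientation): joint-space move of the TCP to a pose.
- robot.move_linear(position, feed=0.15, attitude=None): straight line of the TCP; attitude=None keeps the orientation; feed is the mean speed in m/s.
- robot.move_j(angles): joint-space move.
- robot.gripper_to(opening): finger opening in m; the grip force is fixed at half the most; returns when the fingers have stopped.
- robot.sleep(seconds).
- planner.inverse_kinematics(position, orientation): joint angles nearest the present ones, or None.
- imaging.capture(name): name is "scene" or "top"; returns a dict with "color" (420x560x3 uint8, blue, green, red), "z_map" (420x560 float32, m along the optical axis (not along the pixel's ray), 0 where there is no reading), "fx", "fy", "cx", "cy" (pixels), "pose" (4x4, takes a point from camera to world coordinates). Camera axes: x right, y up, looking along -z (the intrinsics and any distortion apply to the point x, -y, -z); pixel columns grow to the right and rows downward; lengths in m; the calibration is good to about 2 mm. A picture is of the moment at which its call begins.
A pose or a line that the arm cannot do raises robot.IKError and nothing moves.
- ticket.hand_in(): hands the job in; it is judged then, once.
Readings, each from a call of its own:
- get_time_s(): time.
- get_joint_positions(): joint angles.
- get_qvel(): joint speeds.
- get_joint_efforts(): joint torques, N m.
- get_tcp_pos(): TCP position.
- get_orientation(): TCP orientation.
- get_ft_force(): force on the tool from outside, world axes, zero at the start.
- get_ft_torque(): the same for the moment, N m.
- get_gripper_width(): finger opening in m.
- get_gripper_force(): force on a finger pad.
Only numpy, scipy, OpenCV 4.12 (cv2) and the standard library are available. Lean on these libraries where they do the work, as an engineer would, in place of code of your own. Each camera call takes 0.05 s, during which the arm holds its last target. There are 200 camera calls.

## Task

Slide the loaded nest plate, without tipping it over, in under the raised ram of the hand press until its hole is over the pin on the press table and it drops flat, standing square to the press so that the cup is centred under the ram. Then pull the lever all the way down to press the cup home, and ease the lever back up under control to its top stop, never letting it snap back. Leave the bulb, the C-spanner and the spare ceramic ring alone.

Things in the scene. Friction and masses are not known exactly. Their poses are not given: they have to be found in the camera images.
- press: grey lever hand press fixed to the bench; its steel table is 30 mm above the bench. Origin on the bench below the ram axis; x to the back (column), y to its left, z up. Table x -70..65, y -70..180 mm; head x -41..72, y -35..35, 118 to 235 mm above the bench (ram bar up to 295); column x 70..132, y -30..30
- pin (a point): foot of the dark steel locating pin that stands up from the press table: the point on the pin's axis at the table face, 150 mm to the left (+y) of the ram axis. Pin 16 mm in diameter, 7 mm tall, its tip coned over the last 2.5 mm
- ram_face (a point): centre of the flat round underside (48 mm across) of the press's vertical ram; 81 mm above the bench with the lever up. It goes down 25 mm per radian of lever
- lever_grip (a point): centre of the black round grip at the lever's end: 26 mm in diameter, 90 mm long, level along the press's y axis, the bare steel lever (14 mm round) joining its left end. It is 220 mm from the pivot line and 314 mm above the bench with the lever up, 75 mm with it fully down
- lever_pivot (a point): point on the lever's pivot line (which runs along the press's y axis) level with the middle of the grip, 190 mm above the bench. The grip moves round it in an arc in the press's x-z plane, on the front (-x) side
- lever (a joint): lever angle, rad: 0 at the top stop (grip 0.60 rad above the level of the pivot), growing as the grip is pulled down; 1.15 at the bottom stop, where the cup is just home. A return spring always drives it up with 3 to 8 N at the grip; pressing the cup takes some 4 N more. Let go, it snaps up
- plate_fin (a point): centre of the steel fin by which the nest plate is held: 10 mm thick (plate x), 40 long (y), 44 tall from the plate's top face; this point is 30 mm above the plate's underside. Axes: z up, y from cup to hole. From here along y: hole centre +50 mm, end of plate +70, cup axis -100, end of plate -130. Nothing but the 8 mm plate surrounds the fin within 50 mm
- plate_hole (a point): centre, at the underside, of the 18 mm through hole in the loose aluminium nest plate (64 mm in x, 200 in y, 8 thick; about 0.4 kg as loaded). It starts on the bench left of the press. Home in the press, this point is at pin and the plate's axes point as the press's do, which puts the cup under the ram
- cup_top (a point): centre of the top rim of the copper base cup (rim 40 mm across, 3 mm thick) that is started in a cream ceramic spacer ring held on the nest plate. Unpressed it stands 29 to 31 mm over the plate's underside, pressed home 23 mm; the ring is 48 mm across, 12 mm high
- base_cup (a joint): how far the cup has been pressed into its ring, in m: 0 to 0.002 at the start, 0.008 when the rim is down on the ring. It is a tight fit (about 30 N) and stays where it is pressed
- bulb_center (a point): bystander: middle of a frosted bulb 60 mm across and 105 mm tall that stands cap down in a 70 mm square wooden block
- spanner_mid (a point): bystander: middle of a flat steel C-spanner, about 190 mm long, 6 mm thick
- ring_center (a point): bystander: centre of a spare cream ceramic spacer ring, 48 mm across, 12 mm high
Things that resemble listed ones, but are neither listed nor needed, are in the scene too. Of the things shaped like the part that bears plate_fin, the aluminium one is meant.

How it is judged:
By the outcome, as a careful person would: the job done as asked, in the order asked, and still so for the second after the job is handed in, with the robot touching nothing.
It also fails if it takes over 67 s, if anything falls off the work surface, if the arm or the gripper's body presses on something with over 40 N, if the wrist force passes 120 N, or if a joint passes its speed limit or range.

## Working session

There is one attempt and no reset: what is moved stays moved. The work goes in short steps, each a Python script; the robot and the scene stay as the last script left them, time stands still between calls to the robot, and variables do not carry over. Pictures are saved under pics/ and viewed, at most 10 in all, crops included, and the job is handed in when it is done.

```bash
ls; mkdir -p pics; cat > h.py <<'E'
import numpy as np, cv2
from plant import *
def cap(n):
    c=imaging.capture(n); return c
def world(c):
    z=c["z_map"]; h,w=z.shape; u,v=np.meshgrid(np.arange(w),np.arange(h))
    P=np.stack([(u-c["cx"])/c["fx"]*z,-(v-c["cy"])/c["fy"]*z,-z,np.ones_like(z)],-1)
    W=(P@np.array(c["pose"]).T)[...,:3]; W[z==0]=np.nan; return W
E
python3 - <<'E'
from h import *
for n in("top","scene"):
    c=cap(n); cv2.imwrite(f"pics/{n}0.png",c["color"]); np.savez(f"{n}0.npz",**c); print(n,[c[k] for k in("fx","fy","cx","cy")],np.round(c["pose"],3).tolist(), [k for k in c])
print(get_time_s(),np.round(get_orientation(),3).tolist(),get_gripper_width())
E
```

```text
pics
top [456.4424602635418, 456.4424602635418, 272.63206524477715, 207.3376458371496] [[-0.023, 0.989, -0.143, 0.377], [-0.999, -0.026, -0.021, 0.051], [-0.024, 0.142, 0.99, 1.296], [0.0, 0.0, 0.0, 1.0]] ['color', 'z_map', 'fx', 'fy', 'cx', 'cy', 'pose']
scene [488.3623402564101, 488.3623402564101, 288.6918503179011, 207.73623410492496] [[0.646, -0.461, 0.609, 1.293], [0.763, 0.41, -0.499, -0.574], [-0.019, 0.787, 0.617, 0.971], [0.0, 0.0, 0.0, 1.0]] ['color', 'z_map', 'fx', 'fy', 'cx', 'cy', 'pose']
0.1 [[-0.975, 0.222, -0.0], [0.222, 0.975, -0.002], [0.0, -0.002, -1.0]] 0.08810045306999756
```

View pics/top0.png

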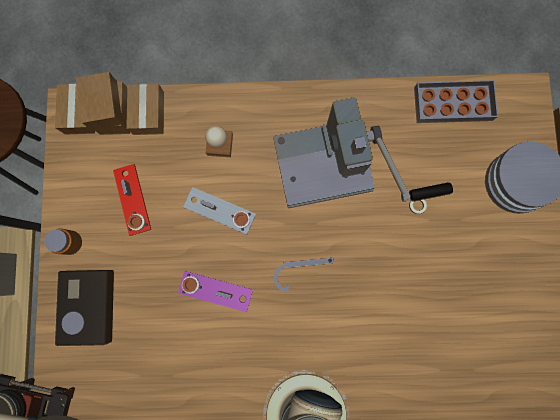

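View pics/scene0.png

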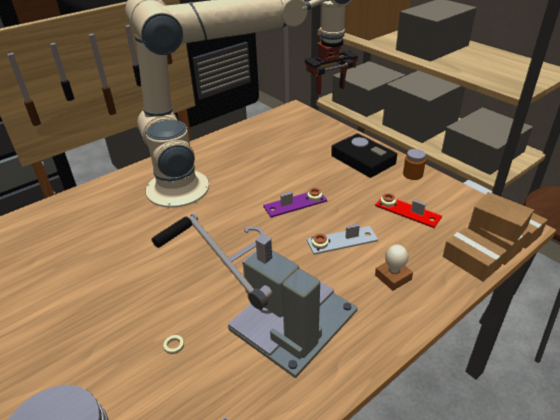

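The top view shows the aluminium plate at about (220,210), with its hole near (190,197) and its cup at (241,219). The press table is at about (325,170) with a pin candidate at (293,179), and the grip is at about (432,191). I'll zoom in next.

```bash
python3 - <<'E'
from h import *
c=dict(np.load("top0.npz")); im=c["color"]
a=cv2.resize(im[90:240,170:460],None,fx=2.75,fy=2.75,interpolation=cv2.INTER_CUBIC)
cv2.imwrite("pics/crop1.png",a)
W=world(c); np.save("Wtop.npy",W)
s=dict(np.load("scene0.npz")); Ws=world(s)
# plate mask by height 4..14mm in window
def rect(mask,W,name):
    p=W[mask]; r=cv2.minAreaRect(p[:,:2].astype(np.float32)); print(name,mask.sum(),np.round(r[0],4),np.round(r[1],4),round(r[2],2),"z",np.round(np.nanmedian(p[:,2]),4))
v,u=np.mgrid[:420,:560]
z=W[...,2]
win=(u>175)&(u<265)&(v>180)&(v<240)
sat=cv2.cvtColor(im,cv2.COLOR_BGR2HSV)[...,1]
print("bench z",np.nanmedian(z[230:260,350:400]))
rect(win&(z>.004)&(z<.06),W,"plate")
rect(win&(z>.004)&(z<.06)&(sat<60),W,"plate sat")
rect(win&(z>.03)&(u<222),W,"fin")
win=(u>265)&(u<385)&(v>90)&(v<215)
rect(win&(z>.022)&(z<.038),W,"table")
rect(win&(z>.034)&(z<.045)&(u<310),W,"pin")
win=(u>405)&(u<460)&(v>175)&(v<207)
rect(win&(z>.2),W,"grip")
for (uu,vv) in [(293,179),(280,155),(191,197),(241,219),(208,205),(432,191)]: print(uu,vv,np.round(W[vv,uu],4))
E
```

```text
bench z -0.0010351403539181625
plate 1492 [0.5604 0.2308] [0.2552 0.1683] 88.7 z 0.008
plate sat 1213 [0.5589 0.2325] [0.2004 0.0642] 65.56 z 0.0079
fin 61 [0.5709 0.259 ] [0.0396 0.0103] 65.64 z 0.0504
table 3216 [ 0.686 -0.069] [0.2042 0.2523] 9.05 z 0.0287
pin 40 [0.6386 0.0147] [0.1189 0.0719] 1.92 z 0.035
grip 545 [ 0.5432 -0.2642] [0.0292 0.1   ] 6.97 z 0.3233
293 179 [0.6388 0.0187 0.0309]
280 155 [0.7142 0.0536 0.013 ]
191 197 [0.5995 0.313  0.0053]
241 219 [0.5306 0.1685 0.0173]
208 205 [0.5683 0.2568 0.0484]
432 191 [ 0.5435 -0.2707  0.3242]
```

View pics/crop1.png

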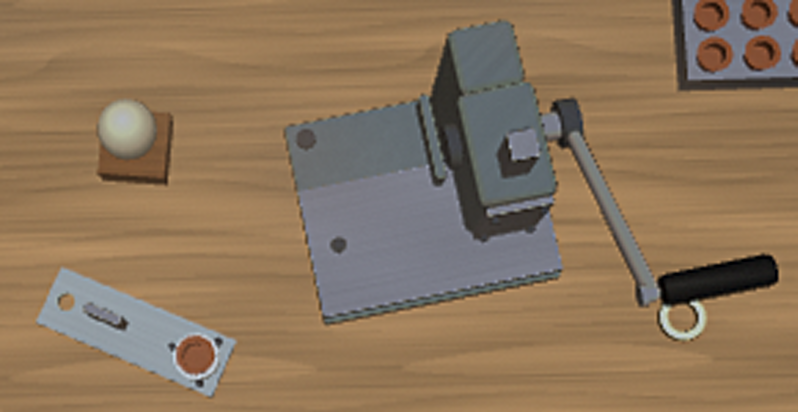

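The pin is at about crop (338,244). The press is turned roughly +9°, and a low rail at about (432,140) is behind and left of the head. I'll fit the press frame and check that everything is reachable.

```bash
cat >> h.py <<'E'
def ray(c,u,v,z):
    T=np.array(c["pose"]); d=T[:3,:3]@np.array([(u-c["cx"])/c["fx"],-(v-c["cy"])/c["fy"],-1]); o=T[:3,3]
    return o+d*(z-o[2])/d[2]
E
python3 - <<'E'
from h import *
c=dict(np.load("top0.npz")); im=c["color"]; W=np.load("Wtop.npy"); z=W[...,2]
v,u=np.mgrid[:420,:560]
hsv=cv2.cvtColor(im,cv2.COLOR_BGR2HSV)
# edges of table: outermost pixels z>.022 vs bench, front edge by column & left edge by row
g=cv2.GaussianBlur(im,(3,3),0).astype(float); 
m=(hsv[...,1]<60)&(z>.02)&(u>265)&(u<385)&(v>90)&(v<215)
def fit(pts):
    P=np.array([ray(c,a,b,.03)[:2] for a,b in pts]); 
    for _ in range(3):
        vx,vy,x0,y0=cv2.fitLine(P.astype(np.float32),cv2.DIST_HUBER,0,.001,.001).ravel()
        r=(P-[x0,y0])@[-vy,vx]; P=P[abs(r)<.003]
    return np.degrees(np.arctan2(vy,vx)),x0,y0,len(P)
fr=[(a,np.where(m[:,a])[0].max()+.5) for a in range(293,370)]
lf=[(np.where(m[b])[0].min()-.5,b) for b in range(158,204)]
F=fit(fr);L=fit(lf); print("front",F,"left",L)
# pin blob: dark region
roi=(u>286)&(u<300)&(v>172)&(v<186); gray=im.astype(float).mean(-1)
pm=roi&(gray<np.median(gray[roi])-25); print("pin px",pm.sum(),u[pm].mean(),v[pm].mean()); pin=ray(c,u[pm].mean(),v[pm].mean(),.036); print("pin",pin)
# press yaw
yf=(F[0]+90)%180-90; yf=yf+90 if yf<-45 else yf-90 if yf>45 else yf
yl=(L[0]+90)%180-90; print("yaws",yf,yl)
yaw=np.radians(yl if abs(yl)<45 else yf)
R=np.array([[np.cos(yaw),-np.sin(yaw)],[np.sin(yaw),np.cos(yaw)]])
Q=lambda p:np.round((np.array(p[:2])-pin[:2])@R*1000+[0,150],1)
print("front edge x should be -70:",Q(F[1:3]),"left y 180:",Q(L[1:3]))
for n,(a,b),h in[("rail",(327,132),0),("bulb",(216,136),0),("block",(222,148),0)]: print(n,W[b,a].round(3),Q(W[b,a]))
gm=(gray<45)&(z>.25)&(u>400)&(u<460)&(v>170)&(v<210); 
bl=[np.percentile((W[gm][:,:2]-pin[:2])@R,q,axis=0) for q in(1,50,99)]; print("grip press",np.round(np.array(bl)*1000+[0,150],1),gm.sum())
gp=u[gm].mean(),v[gm].mean(); print("grip",gp,ray(c,*gp,.322)); e=cv2.fitLine(W[gm][:,:2].astype(np.float32),cv2.DIST_HUBER,0,.01,.01).ravel(); print("grip axis",np.degrees(np.arctan2(e[1],e[0])))
hd=(u>325)&(u<385)&(v>90)&(v<180)&(z>.225)&(z<.245); print("head",cv2.minAreaRect(W[hd][:,:2].astype(np.float32)))
rb=(u>340)&(u<380)&(v>120)&(v<170)&(z>.28); print("rambar",Q(np.median(W[rb],0)),np.median(z[rb]))
# plate
hl=[(191.,197.)]
for n,lo,h in[("hole",(186,192,198,204),.004)]:
    r=(u>=186)&(u<=197)&(v>=193)&(v<=204)&(hsv[...,1]>70); print(n,r.sum(),ray(c,u[r].mean(),v[r].mean(),.006))
r=(u>230)&(u<252)&(v>208)&(v<230)&(hsv[...,1]>110)&(hsv[...,0]<14); print("cup",r.sum(),ray(c,u[r].mean(),v[r].mean(),.025))
E
```

```text
front (np.float32(-80.07842), np.float32(0.5864332), np.float32(-0.09192282), 74) left (np.float32(9.934105), np.float32(0.63967896), np.float32(0.050314005), 45)
pin px 28 292.67857142857144 178.67857142857142
pin [0.63869762 0.01969625 0.036     ]
yaws 9.921577 9.934105
front edge x should be -70: [-70.7  49.1] left y 180: [  6.2 180. ]
rail [ 0.765 -0.08   0.058] [106.8  30.5]
bulb [0.747 0.225 0.107] [142.2 333.5]
block [0.735 0.219 0.03 ] [129.4 329.8]
grip press [[-154.9 -162.1]
 [-143.9 -116.4]
 [-131.2  -69.7]] 478
grip (np.float64(430.3075313807531), np.float64(191.35564853556485)) [ 0.54322993 -0.26775359  0.322     ]
grip axis -80.06968
head ((0.7127774953842163, -0.13678690791130066), (0.1713029146194458, 0.10411427915096283), 10.06408405303955)
rambar [0.1 0.9] 0.2904799839025527
hole 38 [0.59666713 0.31192273 0.006     ]
cup 140 [0.53088309 0.16846114 0.025     ]
```

```bash
cat >> h.py <<'E'
PY=np.radians(9.93); pin=np.array([.6387,.0197]); 
Rp=np.array([[np.cos(PY),-np.sin(PY),0],[np.sin(PY),np.cos(PY),0],[0,0,1]])
ram=np.r_[pin,0]-Rp@[0,.15,0]
def P(x,y,z): return ram+Rp@np.array([x,y,z])/1.0
def down(ang,s=1):
    a=np.radians(ang); y=s*np.array([np.cos(a),np.sin(a),0]); z=np.array([0,0,-1.]); return np.stack([np.cross(y,z),y,z],1)
def lev(q,off,s,pivx=.0377,ly=-.118,back=.019):
    "TCP pose gripping the lever grip at lever angle q; off=extra tool tilt (rad)"
    a=.6-q; e=np.array([-np.cos(a),0,np.sin(a)])
    b=a+off; t=np.array([-np.sin(b),0,-np.cos(b)]); y=s*np.array([np.cos(b),0,-np.sin(b)])
    g=np.array([pivx,ly,.190])+.22*e+back*t
    return P(*g),Rp@np.stack([np.cross(y,t),y,t],1)
E
python3 - <<'E'
from h import *
ik=planner.inverse_kinematics
f=np.array([.5709,.259])
for s in(1,-1):
    print(s,[None if j is None else np.round(j) for j in(ik([*f,.012],down(-24.4,s)),ik([*P(-.13,.1,0)[:2],.055],down(9.93,s)),ik([*P(0,.1,0)[:2],.043],down(9.93,s)))])
    for off in(-.6,-.4,-.2,0,.2,.4,.6):
        js=[ik(*lev(q,off,s)) for q in(0,.3,.6,.9,1.15)]
        print(s,off,[j is not None for j in js], [np.round(j).tolist() for j in js if j is not None][::4])
E
```

```text
1 [array([21., 13., 84., -0., 84., 46.]), array([ -9.,  -5.,  98.,  -0.,  87., -19.]), array([ -6.,  15.,  78.,  -0.,  87., -16.])]
1 -0.6 [True, True, True, True, True] [[-30.0, 8.0, 60.0, -0.0, 112.0, -39.0], [-58.0, -11.0, 125.0, 74.0, 62.0, -105.0]]
1 -0.4 [True, True, True, True, True] [[-26.0, 17.0, 51.0, -8.0, 122.0, -39.0], [-54.0, -14.0, 121.0, 58.0, 59.0, -89.0]]
1 -0.2 [True, True, True, True, True] [[-23.0, 25.0, 42.0, -16.0, 131.0, -42.0], [-49.0, -14.0, 115.0, 42.0, 61.0, -74.0]]
1 0 [True, True, True, True, True] [[-21.0, 34.0, 33.0, -26.0, 140.0, -47.0], [-43.0, -11.0, 108.0, 27.0, 65.0, -61.0]]
1 0.2 [True, True, True, True, True] [[-19.0, 43.0, 26.0, -39.0, 147.0, -56.0], [-38.0, -5.0, 100.0, 16.0, 72.0, -51.0]]
1 0.4 [True, True, True, True, True] [[-17.0, 51.0, 20.0, -57.0, 152.0, -69.0], [-33.0, 1.0, 92.0, 6.0, 81.0, -44.0]]
1 0.6 [False, True, True, True, True] [[-19.0, 39.0, 39.0, -39.0, 143.0, -51.0]]
-1 [array([  21.,   13.,   84.,   -0.,   84., -134.]), None, None]
-1 -0.6 [True, True, True, True, True] [[-30.0, 8.0, 60.0, -0.0, 112.0, 141.0], [-58.0, -11.0, 125.0, 74.0, 62.0, 75.0]]
-1 -0.4 [True, True, True, True, True] [[-26.0, 17.0, 51.0, -8.0, 122.0, 141.0], [-54.0, -14.0, 121.0, 58.0, 59.0, 91.0]]
-1 -0.2 [True, True, True, True, True] [[-23.0, 25.0, 42.0, -16.0, 131.0, 138.0], [-49.0, -14.0, 115.0, 42.0, 61.0, 106.0]]
-1 0 [True, True, True, True, True] [[-21.0, 34.0, 33.0, -26.0, 140.0, 133.0], [-43.0, -11.0, 108.0, 27.0, 65.0, 119.0]]
-1 0.2 [True, True, True, True, True] [[-19.0, 43.0, 26.0, -39.0, 147.0, 124.0], [-38.0, -5.0, 100.0, 16.0, 72.0, 129.0]]
-1 0.4 [True, True, True, True, True] [[-17.0, 51.0, 20.0, -57.0, 152.0, 111.0], [-33.0, 1.0, 92.0, 6.0, 81.0, 136.0]]
-1 0.6 [False, True, True, True, True] [[-19.0, 39.0, 39.0, -39.0, 143.0, 129.0]]
```

```bash
python3 - <<'E'
from h import *
f=[.5709,.259]; o=down(-24.4)
robot.move_ptp([*f,.10],o)
robot.move_linear([*f,.0125],feed=.12)
robot.gripper_to(.0)
print("w",get_gripper_width(),get_gripper_force(),get_ft_force(),get_tcp_pos(),get_time_s())
robot.move_linear([*f,.085],feed=.08)
print(get_ft_force(),get_ft_torque(),get_time_s())
robot.move_ptp([*P(-.14,.1,0)[:2],.085],down(9.93))
c=cap("top"); W=world(c); np.savez("top1.npz",**c); cs=cap("scene"); np.savez("scene1.npz",**cs); 
cv2.imwrite("pics/two1.png",np.hstack([c["color"][130:330,200:400],cs["color"][130:330,200:400]]).repeat(2,0).repeat(2,1)); print(get_tcp_pos(),get_time_s())
E
```

```text
w 0.010201880894239047 29.97846007347107 [ 0.8162     -0.73315863 -0.46560945] [0.57101981 0.25894782 0.01249715] 4.175
[ 0.2243497  -1.05534584 -5.64167579] [ 0.13687149 -0.02864586  0.03441828] 5.2333
[ 0.50973953 -0.05273028  0.08496933] 6.5417
```

View pics/two1.png

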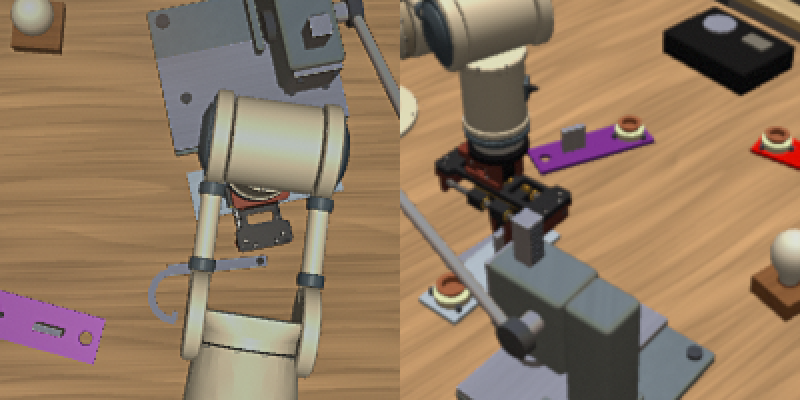

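The plate is held, and the cup shows at the scene crop's (450,288). I'll check how much it has sagged using the depth map.

```bash
python3 - <<'E'
from h import *
c=dict(np.load("scene1.npz")); W=world(c); hsv=cv2.cvtColor(c["color"],cv2.COLOR_BGR2HSV)
t=np.array([.5097,-.0527]); v,u=np.mgrid[:420,:560]
L=((W[...,:2]-t)@Rp[:2,:2])*1000; z=W[...,2]*1000
reg=(abs(L[...,0])<40)&(L[...,1]<80)&(L[...,1]>-140)&(z>50)&(z<120)
cop=reg&(hsv[...,1]>110)&(hsv[...,0]<14)&(L[...,1]<-70); print("copper",cop.sum(),L[cop].mean(0),np.percentile(z[cop],[5,50,95]))
al=reg&(hsv[...,1]<60)&(z<88)
for a,b in[(-130,-120),(-70,-50),(-50,-30),(-30,-10),(10,30),(30,50),(50,70)]:
    m=al&(L[...,1]>a)&(L[...,1]<b); print(a,b,m.sum(),np.median(z[m]) if m.any() else None, np.percentile(L[m][:,0],[2,98]).round(1) if m.any() else None)
E
```

```text
copper 121 [  -4.00843766 -103.3499384 ] [ 91.23448412 101.62588353 104.94334308]
-130 -120 73 80.94351076744721 [-30.9  30.4]
-70 -50 59 81.29952038889954 [-31.1  23.9]
-50 -30 61 81.41714798960598 [-34.    0.3]
-30 -10 38 81.22415503666463 [-33.4 -13. ]
10 30 0 None None
30 50 5 79.90176303828522 [19.7 32.8]
50 70 31 80.31404360672522 [15.9 30.6]
```

```bash
python3 - <<'E'
from h import *
robot.move_linear([*P(-.14,.1,0)[:2],.0525],feed=.1)
h=P(0,.1,0)[:2]
robot.move_linear([*h,.0525],feed=.08)
f0=np.array(get_ft_force()); print(f0,get_time_s())
for z in np.arange(.050,.0419,-.001):
    robot.move_linear([*h,z],feed=.02); f=np.array(get_ft_force())-f0; print(round(z,4),f.round(1),np.array(get_ft_torque()).round(2),get_tcp_pos().round(4) if hasattr(get_tcp_pos(),'round') else get_tcp_pos())
    if abs(f).max()>8: break
print(get_time_s())
E
```

```text
[ 0.14165896  0.02998384 -5.18634078] 8.9167
0.05 [-0.5  0.5  0.9] [0.13 0.12 0.01] [ 0.647  -0.0296  0.0497]
0.049 [-0.3  0.1  0.6] [0.14 0.11 0.05] [ 0.6473 -0.0296  0.049 ]
0.048 [-0.4 -0.6  1.4] [ 0.13 -0.02 -0.02] [ 0.6476 -0.0296  0.0483]
0.047 [ 0.7 -0.9  3.6] [ 0.1  -0.2  -0.09] [ 0.6479 -0.0298  0.0477]
0.046 [ 0.8 -2.8  8.3] [-0.01 -0.27 -0.08] [ 0.6481 -0.0299  0.0471]
10.1917
```

```bash
python3 - <<'E'
from h import *
h=np.array([.6473,-.0296]); f0=np.array([.14,.03,-5.19]); off=np.zeros(2); z=.046
for k in range(14):
    t=np.array(get_tcp_pos()); d=t[:2]-(h+off)
    off=off+np.clip(d,-.0006,.0006)
    if t[2]-z<.0008: z-=.001
    robot.move_linear([*(h+off),z],feed=.02)
    f=np.array(get_ft_force())-f0; t=np.array(get_tcp_pos()); print(np.round(off*1e3,2),round(z,4),f.round(1),np.array(get_ft_torque()).round(2),t.round(4))
    if t[2]<.0432 or abs(f).max()>15: break
print(get_time_s())
E
```

```text
[ 0.6  -0.35] 0.046 [ 0.6 -2.5  9.2] [ 0.03 -0.28 -0.06] [ 0.6484 -0.0301  0.0468]
[ 1.1  -0.54] 0.045 [ 4.7 -4.1  4.2] [-0.96 -0.9  -0.25] [ 0.6488 -0.031   0.0443]
[ 1.52 -1.14] 0.044 [ 3.2 -2.9  4.6] [-0.78 -0.66 -0.25] [ 0.6489 -0.0309  0.0435]
[ 1.57 -1.31] 0.043 [ 3.1 -0.2  5.1] [-0.6  -0.55 -0.25] [ 0.6489 -0.0307  0.0429]
11.1917
```

```bash
python3 - <<'E'
from h import *
robot.move_linear([.6489,-.0307,.0425],feed=.02); print(get_tcp_pos(),get_ft_force())
robot.gripper_to(.04); print(get_tcp_pos(),get_ft_force())
robot.move_linear([.6489,-.0307,.13],feed=.15)
robot.move_linear([.46,-.0307,.25],feed=.25)
c=cap("top"); W=world(c); np.savez("top2.npz",**c); s=cap("scene"); np.savez("scene2.npz",**s)
print(get_time_s())
a=cv2.resize(c["color"][100:250,250:450],None,fx=4,fy=4,interpolation=cv2.INTER_CUBIC); cv2.imwrite("pics/home.png",a)
v,u=np.mgrid[:420,:560]; z=W[...,2]*1000; L=(W-ram)@Rp*1000
hsv=cv2.cvtColor(c["color"],cv2.COLOR_BGR2HSV)
m=(L[...,1]>40)&(L[...,1]<178)&(abs(L[...,0])<50)&(z>34.0)&(z<48)
print("plate z",np.median(z[m]),m.sum()); p=L[m][:,:2]
for a in range(50,171,20):
    q=L[m&(abs(L[...,1]-a)<10)]; print(a,np.percentile(q[:,0],[1,99]).round(1),np.median(q[:,2]).round(1))
m=(L[...,1]>60)&(L[...,1]<140)&(abs(L[...,0])<50)&(z>60)&(z<100); r=cv2.minAreaRect(L[m][:,:2].astype(np.float32)); print("fin",m.sum(),r,np.median(z[m]))
E
```

```text
[ 0.64887376 -0.03060204  0.04263382] [ 1.68253921 -0.26302179  2.22174846]
[ 0.64884868 -0.03066181  0.04247896] [-0.05303764  0.55973735 -0.13651175]
13.975
plate z 37.17874316151693 783
50 [-37.3  37. ] 37.3
70 [-30.4  40. ] 37.3
90 [-31.8  41. ] 36.9
110 [-29.   31.2] 37.5
130 [-24.1  32.4] 37.1
150 [-35.9  32.9] 37.0
170 [-30.9  47.5] 37.1
fin 74 ((-0.7885885238647461, 100.55953979492188), (39.212928771972656, 10.505693435668945), 88.68118286132812) 79.70241979743253
```

View pics/home.png

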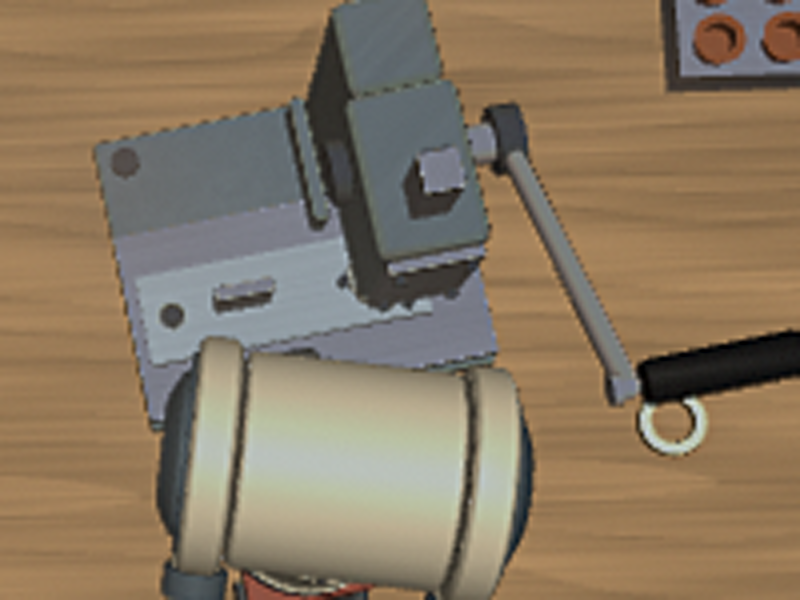

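The plate is flat on the pin: hole at crop (172,315), fin at (243,293). I'll clear the arm to the lever pre-grasp pose and check the plate's yaw from its long edges.

```bash
python3 - <<'E'
from h import *
p,o=lev(0,-.1,1,back=-.06)   # above/behind the grip
robot.move_linear([.45,-.1,.42],feed=.3)
robot.move_ptp(p,o)
c=cap("top"); np.savez("top3.npz",**c); W=world(c); L=(W-ram)@Rp*1000; s=cap("scene"); np.savez("scene3.npz",**s)
g=cv2.cvtColor(c["color"],cv2.COLOR_BGR2GRAY).astype(np.float32)
# resample press-frame patch on plane z=.038, fit max-gradient edges
ys=np.arange(45,218,2.); xs=np.arange(-60,60,.5)
T=np.array(c["pose"]); 
def proj(Pw):
    q=(Pw-T[:3,3])@T[:3,:3]; return c["cx"]+c["fx"]*q[...,0]/-q[...,2], c["cy"]-c["fy"]*q[...,1]/-q[...,2]
Y,X=np.meshgrid(ys,xs); G=ram+np.stack([X,Y,0*X+38],-1)/1000@Rp.T
U,V=proj(G); I=cv2.remap(g,U.astype(np.float32),V.astype(np.float32),cv2.INTER_LINEAR)
D=np.gradient(cv2.GaussianBlur(I,(1,7),0),axis=0)
for n,lo,hi,sg in[("front",-40,-24,1),("back",24,40,-1)]:
    i=(xs>lo)&(xs<hi); k=(sg*D[i]).argmax(0); xe=xs[i][k]; w=(ys>50)&(ys<165)
    pf=np.polyfit(ys[w],xe[w],1)
    for _ in range(3):
        r=abs(xe-np.polyval(pf,ys)); ww=w&(r<1.5); pf=np.polyfit(ys[ww],xe[ww],1)
    print(n,ww.sum(),"yaw dev deg",-np.degrees(np.arctan(pf[0])),"x at y=0,100,150",np.polyval(pf,[0,100,150]).round(2))
cv2.imwrite("pics/pre.png",np.hstack([cv2.resize(c["color"][130:240,360:480],(400,367)),cv2.resize(s["color"][150:370,100:340],(400,367))])); print(get_time_s(),get_tcp_pos(),p)
E
```

```text
Traceback (most recent call last):
plant.IKError: the arm cannot take that pose within its joint ranges
```

```bash
cat > pre.py <<'E'
from h import *
ik=planner.inverse_kinematics
for off in(-.2,-.25,-.3,-.35,-.4):
    if all(ik(*lev(0,off,1,back=b)) is not None for b in(-.06,-.02,.019)): break
print("off",off)
p,o=lev(0,off,1,back=-.06)
robot.move_linear([.45,-.1,.42],feed=.3)
robot.move_ptp(p,o)
c=cap("top"); np.savez("top3.npz",**c); W=world(c); L=(W-ram)@Rp*1000; s=cap("scene"); np.savez("scene3.npz",**s)
g=cv2.cvtColor(c["color"],cv2.COLOR_BGR2GRAY).astype(np.float32)
ys=np.arange(45,218,2.); xs=np.arange(-60,60,.5); T=np.array(c["pose"])
def proj(Pw):
    q=(Pw-T[:3,3])@T[:3,:3]; return c["cx"]+c["fx"]*q[...,0]/-q[...,2], c["cy"]-c["fy"]*q[...,1]/-q[...,2]
Y,X=np.meshgrid(ys,xs); G=ram+np.stack([X,Y,0*X+38],-1)/1000@Rp.T
U,V=proj(G); I=cv2.remap(g,U.astype(np.float32),V.astype(np.float32),cv2.INTER_LINEAR)
D=np.gradient(cv2.GaussianBlur(I,(1,7),0),axis=0)
for n,lo,hi,sg in[("front",-40,-24,1),("back",24,40,-1)]:
    i=(xs>lo)&(xs<hi); k=(sg*D[i]).argmax(0); xe=xs[i][k]; w=(ys>50)&(ys<165)
    pf=np.polyfit(ys[w],xe[w],1)
    for _ in range(3):
        r=abs(xe-np.polyval(pf,ys)); ww=w&(r<1.5); pf=np.polyfit(ys[ww],xe[ww],1)
    print(n,ww.sum(),"yaw dev deg",-np.degrees(np.arctan(pf[0])),"x at y=0,100,150",np.polyval(pf,[0,100,150]).round(2))
cv2.imwrite("pics/pre.png",np.hstack([cv2.resize(c["color"][130:240,360:480],(400,367)),cv2.resize(s["color"][150:370,100:340],(400,367))])); print(get_time_s(),get_tcp_pos(),p)
E
python3 pre.py
```

```text
off -0.2
front 57 yaw dev deg -0.22560932175328482 x at y=0,100,150 [-31.78 -31.39 -31.19]
back 57 yaw dev deg -0.09934279012906036 x at y=0,100,150 [31.69 31.87 31.95]
16.0083 [ 0.56543586 -0.26407562  0.37272879] [ 0.56621181 -0.26506625  0.369485  ]
```

View pics/pre.png

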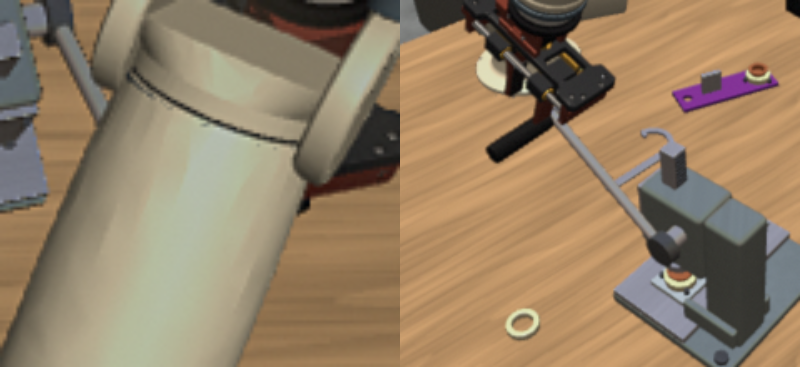

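Both long edges show the plate square to within about 0.2°. The gripper is above the grip, near (540,110) in the right half. I'll check the force, then grasp.

```bash
python3 - <<'E'
from h import *
print(get_tcp_pos(),get_ft_force(),get_ft_torque(),get_time_s())
robot.gripper_to(.06)
print(get_tcp_pos(),get_ft_force())
k=dict(ly=-.124)
for b in(-.06,-.02,.0,.019):
    p,o=lev(0,-.2,1,back=b,**k); robot.move_linear(p,feed=.1,attitude=o); print(b,(np.array(get_tcp_pos())-p).round(4),np.array(get_ft_force()).round(1),np.array(get_ft_torque()).round(2))
    if np.abs(get_ft_force()).max()>8: break
s=cap("scene"); cv2.imwrite("pics/g.png",cv2.resize(s["color"][150:320,120:310],(671,600))); print(get_time_s())
E
```

```text
[ 0.56543586 -0.26407562  0.37272879] [-0.21438933 -0.08530423  0.53619273] [-0.02530102 -0.11161076  0.02078241] 16.0083
[ 0.56618644 -0.26506114  0.36943099] [-0.00905884  0.00198231 -0.25835782]
-0.06 [ 0.0001 -0.0004 -0.0004] [-0.3  0.2 -0.1] [-0.1  -0.08 -0.05]
-0.02 [-0.0001  0.0002  0.0005] [-0.7  0.   0. ] [-0.03 -0.13 -0.02]
0.0 [0.0001 0.0001 0.0005] [ 0.1 -0.5  0.7] [ 0.01 -0.1  -0.03]
0.019 [0.0001 0.0001 0.0005] [-0.5  0.3 -0.7] [-0.1  -0.13  0.01]
18.0833
```

View pics/g.png

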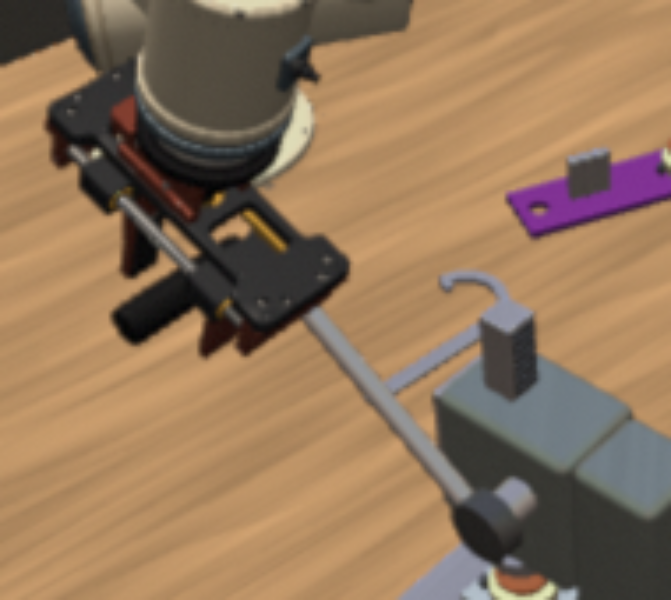

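The open fingers straddle the black grip (about (190,290)). Next I close and pull.

```bash
python3 - <<'E'
from h import *
k=dict(ly=-.124); off=-.2
robot.gripper_to(0); print(get_gripper_width(),get_gripper_force(),np.array(get_ft_force()).round(1),get_time_s())
def st(q,p,o):
    F=np.array(get_ft_force()); d=Rp.T@(np.array(get_tcp_pos())-p)*1000
    g=Rp.T@(np.array(get_tcp_pos())-.019*np.array(get_orientation())[:,2]-ram)-[.0377,0,.19]
    print(round(q,3),"err",d.round(1),"F",(Rp.T@F).round(1),"w",round(get_gripper_width(),4),"q_est",round(.6-np.arctan2(g[2],-g[0]),3)); return F
for q in np.append(np.arange(.1,1.15,.1),1.15):
    p,o=lev(q,off,1,**k); robot.move_linear(p,feed=.08,attitude=o); F=st(q,p,o)
    if np.linalg.norm(F)>45 or get_gripper_width()<.02: print("STOP"); break
s=cap("scene"); np.savez("scene4.npz",**s); t=cap("top"); np.savez("top4.npz",**t); print(get_time_s())
cv2.imwrite("pics/dn.png",cv2.resize(s["color"][170:370,120:360],(720,600)))
E
```

```text
0.025510482559012063 29.9998739361763 [ 6.3  0.  -2.2] 18.7167
0.1 err [ 1.5 -0.  -0.7] F [ 8.8 -0.6 -1.5] w 0.0253 q_est 0.1
0.2 err [ 1.7 -0.  -0.4] F [ 9.4 -1.1 -1.9] w 0.0255 q_est 0.199
0.3 err [ 1.9 -0.1 -0. ] F [10.1 -1.9 -1.5] w 0.025 q_est 0.298
0.4 err [ 2.1 -0.1  0.5] F [ 9.6 -2.6  0.1] w 0.0253 q_est 0.396
0.5 err [ 2.1 -0.1  1.3] F [ 9.5 -0.8  0.8] w 0.0255 q_est 0.493
0.6 err [ 2.  -0.1  1.8] F [ 9.2 -0.9  2.7] w 0.0255 q_est 0.592
0.7 err [ 1.8 -0.2  2.3] F [6.4 0.2 3.9] w 0.0256 q_est 0.69
0.8 err [ 1.6 -0.2  2.4] F [4.7 1.4 5.5] w 0.0253 q_est 0.791
0.9 err [ 1.3 -0.1  2.4] F [2.7 1.7 5.5] w 0.0251 q_est 0.891
1.0 err [ 1.1 -0.1  2.4] F [1.1 1.9 6.7] w 0.0255 q_est 0.992
1.1 err [ 0.9 -0.1  2.2] F [-1.   3.3  5.6] w 0.0254 q_est 1.093
1.15 err [ 0.8 -0.2  2.1] F [-1.1  2.1  6.3] w 0.0253 q_est 1.144
23.775
```

View pics/dn.png

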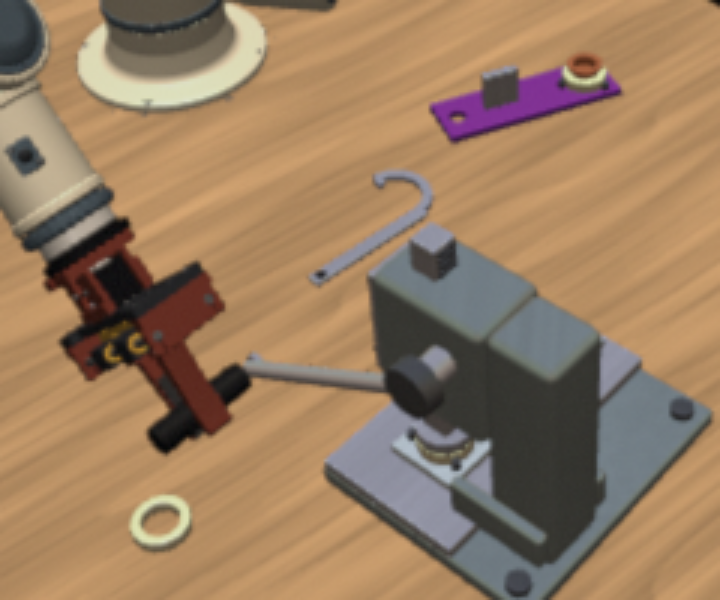

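The ram is down on the cup (around (445,440)), but the stop hasn't been felt yet. I'll pull on until the force rises.

```bash
python3 - <<'E'
from h import *
k=dict(ly=-.124); off=-.2
for q in np.arange(1.16,1.25,.01):
    p,o=lev(q,off,1,**k); robot.move_linear(p,feed=.03,attitude=o); robot.sleep(.1)
    F=Rp.T@np.array(get_ft_force()); print(round(q,3),F.round(1),(Rp.T@(np.array(get_tcp_pos())-p)*1000).round(1),(Rp.T@(np.array(get_tcp_pos())-ram)*1000).round(1),get_gripper_width())
    if F[2]>22: break
robot.sleep(.3); print(get_time_s())
E
```

```text
1.16 [-5.4  4.   9.7] [ 0.5 -0.1  2.5] [-135.1 -124.1   61.9] 0.02528267556385326
1.17 [-11.6   7.4  14.3] [ 0.3 -0.2  2.9] [-134.  -124.2   60.6] 0.02550517375344803
1.18 [-19.8   7.3  19.4] [-0.  -0.9  3.8] [-133.  -124.9   59.8] 0.025303195704543507
1.19 [-22.6   6.4  20. ] [-0.1 -1.8  4.6] [-131.7 -125.8   58.8] 0.025413549306448357
1.2 [-25.5   4.2  22. ] [-0.1 -2.6  5.2] [-130.3 -126.6   57.8] 0.025345239759872323
25.825
```

```bash
python3 - <<'E'
from h import *
k=dict(ly=-.124); off=-.2
for q in np.r_[1.15:.15:-.1,.1,.05,.02,0,-.01,-.02,-.03]:
    p,o=lev(q,off,1,**k); robot.move_linear(p,feed=.06 if q>.06 else .03,attitude=o)
    F=Rp.T@np.array(get_ft_force()); a=.6-q; tg=F@[np.sin(a),0,np.cos(a)]
    print(round(q,3),F.round(1),"up-force",round(tg,1),(Rp.T@(np.array(get_tcp_pos())-p)*1000).round(1),round(get_gripper_width(),4))
    if q<.06 and tg<-8: break
robot.sleep(.2); s=cap("scene"); np.savez("scene5.npz",**s); print(get_time_s())
cv2.imwrite("pics/up.png",cv2.resize(s["color"][150:320,120:310],(671,600)))
E
```

```text
1.15 [-2.1 -3.4  7.9] up-force 7.8 [ 0.8 -2.6  4. ] 0.0256
1.05 [ 0.9 -4.5  7.5] up-force 6.3 [ 1.2 -2.6  4.2] 0.0254
0.95 [ 3.  -4.   7.1] up-force 5.6 [ 1.6 -2.6  4.4] 0.0255
0.85 [ 4.9 -5.9  6.4] up-force 5.0 [ 2.  -2.6  4.4] 0.0253
0.75 [ 7.5 -7.   4.9] up-force 3.7 [ 2.4 -2.6  4.3] 0.0254
0.65 [ 9.2 -7.   4.2] up-force 3.7 [ 2.9 -2.6  3.9] 0.0253
0.55 [11.2 -9.1  2.9] up-force 3.4 [ 3.2 -2.6  3.3] 0.0255
0.45 [11.9 -9.6  2.4] up-force 4.2 [ 3.4 -2.5  2.5] 0.0252
0.35 [12.5 -8.9  1. ] up-force 4.1 [ 3.4 -2.4  1.5] 0.0254
0.25 [12.7 -9.6 -0.1] up-force 4.3 [ 3.2 -2.4  0.7] 0.0257
0.1 [11.3 -8.7 -1.1] up-force 4.4 [ 2.7 -2.3 -0.5] 0.0254
0.05 [12.3 -9.3 -1.8] up-force 4.9 [ 2.4 -2.3 -0.9] 0.0255
0.02 [10.  -8.9 -1.9] up-force 3.9 [ 2.3 -2.3 -1. ] 0.0252
0.0 [ -0.   -8.5 -11.8] up-force -9.8 [ 0.2 -2.2 -3.5] 0.0253
32.8417
```

View pics/up.png

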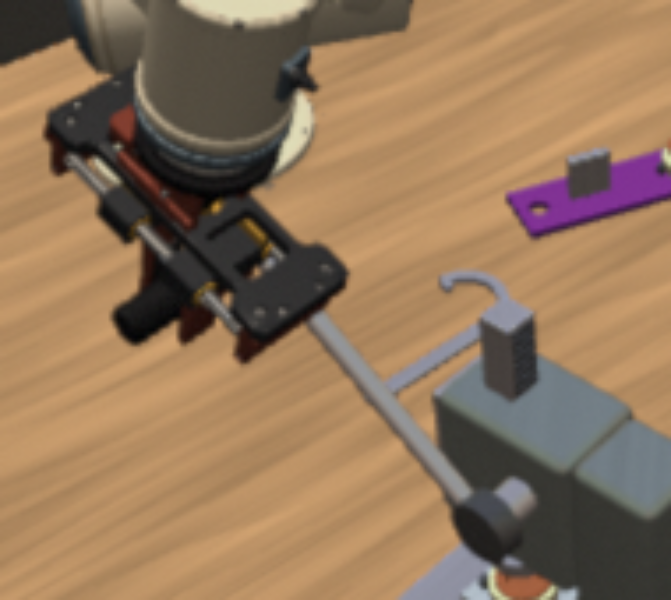

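The lever is back at its top stop, with the force reversed. I'll release, retreat and check the cup height and plate.

```bash
python3 - <<'E'
from h import *
robot.gripper_to(.06)
t=np.array(get_tcp_pos()); p=t-.08*np.array(get_orientation())[:,2]
try: robot.move_linear(p,feed=.12)
except robot.IKError: robot.move_linear(t-.06*np.array(get_orientation())[:,2],feed=.12)
print(get_ft_force(),get_time_s())
robot.move_ptp([.42,-.05,.42],down(9.93))
s=cap("scene")
for n,d in(("before",dict(np.load("scene3.npz"))),("after",s)):
    W=world(d); L=(W-ram)@Rp*1000; hsv=cv2.cvtColor(d["color"],cv2.COLOR_BGR2HSV)
    m=(np.hypot(L[...,0],L[...,1])<30)&(L[...,2]>32)&(L[...,2]<66)
    cop=m&(hsv[...,1]>110)&(hsv[...,0]<14)
    print(n,cop.sum(),"top z all",np.percentile(L[m][:,2],[50,90,97]).round(1),"copper",np.percentile(L[cop][:,2],[50,90,97]).round(1),L[cop].mean(0).round(1))
c=cap("top"); np.savez("top6.npz",**c)
W=world(c);L=(W-ram)@Rp*1000
f=(L[...,1]>60)&(L[...,1]<140)&(abs(L[...,0])<50)&(L[...,2]>60)&(L[...,2]<100); print("fin",cv2.minAreaRect(L[f][:,:2].astype(np.float32)))
u,v=np.meshgrid(np.arange(560),np.arange(420)); g=(c["color"].mean(-1)<45)&(L[...,2]>250)&(u>400)&(u<460)&(v>170)&(v<210); print("grip",g.sum(),np.percentile(L[g],[1,50,99],axis=0).round(1))
cv2.imwrite("pics/end.png",np.hstack([cv2.resize(c["color"][90:240,260:460],(400,300)),cv2.resize(s["color"][200:380,190:390],(400,300))])); print(get_time_s())
E
```

```text
[ 0.05462528 -0.14828863 -0.06233108] 34.375
before 55 top z all [49.2 60.6 62.6] copper [60.2 63.  63.7] [  5.6 -11.6  58.3]
after 83 top z all [46.9 53.9 55.8] copper [52.4 55.7 56.7] [ 2.6 -8.1 49.3]
fin ((-0.32674407958984375, 100.87841033935547), (10.378769874572754, 40.345821380615234), 1.3151969909667969)
grip 479 [[-155.2 -162.2  313.5]
 [-144.1 -116.6  323.5]
 [-131.2  -57.1  329.4]]
35.5333
```

View pics/end.png

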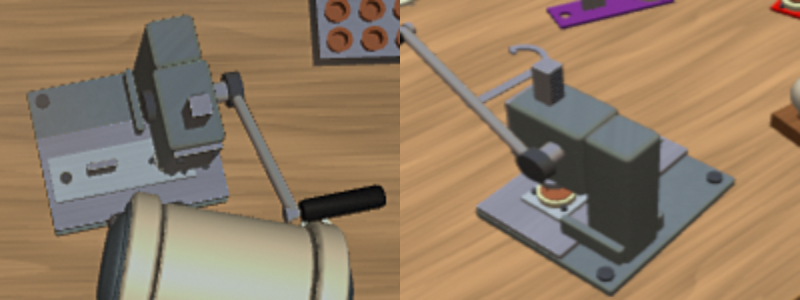

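The cup went down about 7 mm. The fin angle estimate is noisy, so I'll refit the back edge on the last picture and hand in if it is square.

```bash
python3 - <<'E'
import re
src=open("pre.py").read(); a=src.index("g=cv2"); b=src.index("cv2.imwrite")
exec("from h import *\nc=dict(np.load('top6.npz'))\n"+src[a:b].replace("ys<165","ys<160"))
if abs(np.degrees(np.arctan(pf[0])))<.7: ticket.hand_in(); print("handed in",get_time_s())
E
```

```text
front 54 yaw dev deg -0.25089567852786937 x at y=0,100,150 [-31.8  -31.36 -31.14]
back 55 yaw dev deg -0.03513809991376193 x at y=0,100,150 [31.71 31.77 31.8 ]
the job is handed in; nothing more can be done
the job is handed in; nothing more can be done
```

The job is done and handed in at about 35.5 s: the nest plate sits flat on the pin and square to the press to within about 0.25°, the cup went down about 7 mm with the lever pulled onto its bottom stop, and the lever was eased back to its top stop and released there; the bulb, spanner and spare ring were never deliberately approached, though I did not measure them again at the end.

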